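# Draw the bottom blank from the stacking magazine and stand it on end for marking out

## Task

Draw the bottom blank out of the leaning magazine by its projecting end, so that the rest of the stack drops down one place and stays in the magazine. Then stand that blank upright on one of its short ends in the middle of the clear area of the granite surface plate, a broad face towards the height gauge, setting it down gently on the granite before you let go, so that it neither drops nor topples. Leave the gauge and everything else on the bench where it is.

Things in the scene. Friction and masses are not known exactly. Their poses are not given: they have to be found in the camera images.
- blank1_mid (a point): Centre of the bottom blank of the stack, the one to draw out: sawn aluminium flat 125 x 48 x 18 mm, about 0.3 kg (varies). Its x axis runs along the 125 mm length (in the magazine from the projecting end to the back, sloping 15 degrees down), y across the 48 mm width, z through the 18 mm thickness. Its end sticks 34 mm out of the mouth, free all round. Drawing it out takes some 10 to 22 N.
- blank1: The same bottom blank; its origin is the centre of its underside (9 mm below blank1_mid along its z), same axes.
- hopper: Teal sheet-metal column of the magazine, fixed, holding a stack of five equal blanks lying flat; it leans back by 15 degrees. Origin: on its sloping floor in the middle of the mouth, 95 mm above the bench. x runs from the mouth along the floor to the back (15 degrees down), y across, z up the column. A blank is drawn out along -x (out of the mouth, 15 degrees upwards).
- mouth (a point): The mouth: middle of the hopper's front, on its floor. The column is 129 mm deep, 50 mm wide inside (56 outside), 130 mm high, flared at the top to 153 mm, 14 mm over front and sides. Front flanges from 25 mm above the floor up hold back all but the bottom blank. Below 25 mm the sides are cut away 31 mm deep and the floor there is a tongue 26 mm wide, so fingers can pass the blank's sides.
- magazine: The magazine's stand, fixed: base plate 200 x 130 x 8 mm, reaching 30 mm out in front of the mouth, with a narrow pedestal (60 mm wide) under the hopper, starting 42 mm behind the mouth. Origin: on the bench, below the middle of the mouth; x level, towards the back.
- blank2_mid (a point): Centre of the second blank (same size), which must drop onto the magazine's floor: its centre is 27 mm above the floor before, 9 mm after.
- blank3_mid (a point): Centre of the third blank, on top of the second.
- blank4_mid (a point): Centre of the fourth blank.
- blank5_mid (a point): Centre of the fifth, topmost blank.
- surface_plate: Black granite surface plate on rubber feet, fixed, 300 x 200 mm, its top 50 mm above the bench. Origin: centre of its footprint, on the bench. Its x axis runs along the 300 mm side towards the half where the height gauge stands; the half at -x is clear.
- clear_spot (a point): Middle of the clear area of the surface plate, on its top face (80 mm from the plate's centre towards -x). The blank is to stand over this point.
- height_gauge: Height gauge standing loose on the far half of the surface plate: dark base 85 x 50 mm, upright beam, 213 mm tall, scriber pointing towards the clear half, reaching 70 mm from the beam at 93 mm above the plate. Origin: centre of the beam, at the underside of the base. A bystander.
- v_block: Small cast V-block 50 x 50 x 30 mm on the far half of the surface plate. Origin: centre of its underside. A bystander.
- square: Engineer's square lying on the bench, stock 100 mm, blade 150 mm, 18 mm high. Origin: under the middle of the stock. A bystander.
- spanner: Steel spanner, 180 mm, lying between magazine and surface plate. Origin: under its middle. A bystander.
- hammer: Hammer, 240 mm, lying at the back of the bench. Origin: under its middle. A bystander.
- oil_bottle: Blue plastic bottle with a red cap, 44 mm diameter, 100 mm tall, standing on the bench at the robot's left. Origin: centre of its underside. A bystander.
- offcut: Wooden offcut 90 x 55 x 35 mm on the bench at the robot's right. Origin: centre of its underside. A bystander.
Things that resemble listed ones, but are neither listed nor needed, are in the scene too. What is shaped like the part that bears blank5_mid but blue is not meant.

How it is judged:
On the way:
1. the bottom blank is drawn out of the magazine, and the rest of the stack has dropped onto the floor of the magazine and stays in the column (x of blank1_mid in the frame of hopper below -0.0645 m and z of blank2_mid in the frame of hopper between 0.004 and 0.014 m and x of blank2_mid in the frame of hopper between 0.047 and 0.072 m and z of blank3_mid in the frame of hopper between 0.022 and 0.032 m and x of blank3_mid in the frame of hopper between 0.047 and 0.072 m and z of blank4_mid in the frame of hopper between 0.04 and 0.05 m and x of blank4_mid in the frame of hopper between 0.047 and 0.072 m and z of blank5_mid in the frame of hopper between 0.058 and 0.068 m and x of blank5_mid in the frame of hopper between 0.047 and 0.072 m), for 0.2 s.
At the end, for the whole second after the job is handed in: Blank 1 stands let go and at rest on a short end on the plate: upright to 3 deg, centre within 40 mm of clear_spot, height to 4 mm, a broad face square to the plate's x axis to 20 deg. The other four lie in the magazine one place lower (5 mm), none forward by over 16 mm ((angle between blank1's own x axis and vertical below 0.05 rad or angle between blank1's own x axis and vertical above 3.0916 rad) and z of blank1_mid in the frame of surface_plate between 0.1085 and 0.1165 m and horizontal distance between blank1_mid and clear_spot below 0.04 m and angle between the z axis of blank1 and the x axis of surface_plate, either way round below 0.35 rad and linear speed of blank1 below 0.01 m/s and angular speed of blank1 below 0.05 rad/s and z of blank2_mid in the frame of hopper between 0.004 and 0.014 m and x of blank2_mid in the frame of hopper between 0.047 and 0.072 m and z of blank3_mid in the frame of hopper between 0.022 and 0.032 m and x of blank3_mid in the frame of hopper between 0.047 and 0.072 m and z of blank4_mid in the frame of hopper between 0.04 and 0.05 m and x of blank4_mid in the frame of hopper between 0.047 and 0.072 m and z of blank5_mid in the frame of hopper between 0.058 and 0.068 m and x of blank5_mid in the frame of hopper between 0.047 and 0.072 m); the robot touches nothing.
It fails at once if the blank is dropped or topples: it moves faster than 0.15 m/s while nothing holds it (contact force between blank1 and the fingers below 0.1 N and linear speed of blank1 above 0.15 m/s).
It fails at once if the blank is set down hard (more than 25 N on the surface plate) (contact force between blank1 and surface_plate above 25 N).
It fails at once if another blank is pulled out of the magazine (x of any of blank2_mid, blank3_mid, blank4_mid, blank5_mid in the frame of hopper below 0.02 m).
It fails at once if the gauge, V-block, square, spanner, hammer, bottle or offcut is moved by more than 10 mm (distance of any of height_gauge, v_block, square, spanner, hammer, oil_bottle, offcut from where it was at the start of the episode above 0.01 m).
It also fails if it takes over 70 s, if anything falls off the work surface, if the arm or the gripper's body presses on something with over 40 N, if the wrist force passes 120 N, or if a joint passes its speed limit or range.

## Robot

A 6-joint arm with a two-finger parallel gripper is mounted at the origin on the work surface. World frame = base frame: x ahead of the robot, y to its left, z up, the work surface at z = 0. Lengths are in m, angles in rad, forces in N, time in s.
With the tool pointing down it reaches from about 0.15 to 0.775 m from the base axis. Payload 6.1 kg.
Tool frame: the origin (TCP) lies where the fingers leave the gripper's body, on its centre line; the fingertips stand 73 mm ahead of it and the grasp point (between the pads) lies 54 mm ahead of it (env.tcp_to_tips is the distance from the TCP to the fingertips, in m); z points along the fingers, y is the line along which they close (so a half turn about z gives the same grasp; the last joint's range is limited). The gripper opens to 85 mm and grips with 20 to 120 N. Pads are 22 mm wide; open, the fingers measure 114 mm over their backs; the gripper's body (76 mm by 85 mm) begins 54 mm behind the grasp point. The pads swing forward as they close: fully open they stand 13 mm farther back than shut.
Start: joints at [1.249, 0.126, -0.04, 1.405, 0, 1.571], TCP at [0.166, 0.498, 0.304] pointing down, gripper open.
Joint ranges: [-2.72, 2.72], [-0.95, 1.95], [-1.27, 1.35], [-1.78, 2.02], [-1.46, 1.47], [-3.14, 3.14]. Speed limits (rad/s): [2.39, 2.39, 3.01, 3.14, 3.14, 3.14].

## Interface

Orientations are given as a unit quaternion [x, y, z, w].
In Python, from workcell import env gives the robot as it stands. The module is installed in compiled form; this text tells all that it offers. Calls block until the motion is done:
- env.movep(position, orientation): joint-space move of the TCP to a pose.
- env.move_straight(position, orientation=None, max_speed=0.15): straight line of the TCP; orientation=None keeps the orientation; max_speed is the mean speed in m/s.
- env.move_joints(angles): joint-space move.
- env.move_gripper(opening): opening from 0.0 (shut) to 1.0 (fully open); the grip force is fixed at half the most; returns when the fingers have stopped.
- env.hold(seconds).
- env.ik(position, orientation): joint angles nearest the present ones, or None.
- env.camera(name): name is "scene" or "side" or "wrist"; returns the picture (384x512x3 uint8, red, green, blue); there is no depth.
- env.camera_model(name): a dict with "fx", "fy", "cx", "cy" (pixels), "world_to_cam" (4x4, takes a point from world to camera coordinates). Camera axes: x right, y down, z forward; pixel columns grow to the right and rows downward; lengths in m; the calibration is good to about 2 mm. A picture is of the moment at which its call begins: read the wrist's pose just before it. camera_model takes no time and is no camera call; for the wrist camera it gives the pose at the moment of the call.
A pose or a line that the arm cannot do raises env.IKError and nothing moves.
- env.close_job(): hands the job in; it is judged then, once.
Readings, each from a call of its own:
- env.read_t(): time.
- env.read_joint_pos(): joint angles.
- env.read_joint_velocities(): joint speeds.
- env.read_joint_torque(): joint torques, N m.
- env.read_tool_pos(): TCP position.
- env.read_eef_rot(): TCP orientation.
- env.read_ft_force(): force on the tool from outside, world axes, zero at the start.
- env.read_torque(): the same for the moment, N m.
- env.read_finger_gap(): opening from 0.0 (shut) to 1.0 (fully open).
- env.read_grasp_force(): force on a finger pad.
Only numpy, scipy, OpenCV 4.12 (cv2) and the standard library are available. Lean on these libraries where they do the work, as an engineer would, in place of code of your own. Each camera call takes 0.05 s, during which the arm holds its last target. There are 200 camera calls.

## Working session

There is one attempt and no reset: what is moved stays moved. The work goes in short steps, each a Python script; the robot and the scene stay as the last script left them, time stands still between calls to the robot, and variables do not carry over. Pictures are saved under pics/ and viewed, at most 10 in all, crops included, and the job is handed in when it is done.

```bash
mkdir -p pics
python3 - <<'E'
from workcell import env
import cv2,numpy as np
for n in["scene","side"]:
    im=env.camera(n); cv2.imwrite(f"pics/{n}0.png",im[:,:,::-1]); m=env.camera_model(n)
    print(n,m["fx"],m["cx"],m["cy"]);print(np.round(m["world_to_cam"],4).tolist())
E
```

```text
scene 387.79341660757206 251.47212742492852 191.11873316470079
[[0.2079, 0.9781, -0.001, -0.1063], [0.7228, -0.1543, -0.6736, -0.3315], [-0.659, 0.1393, -0.7391, 1.6468], [0.0, 0.0, 0.0, 1.0]]
side 415.1128011379386 256.41961862002 187.33732994191004
[[0.9319, -0.3625, 0.0105, -0.531], [-0.2211, -0.5909, -0.7759, 0.2276], [0.2875, 0.7207, -0.6308, 1.1334], [0.0, 0.0, 0.0, 1.0]]
```

View pics/scene0.png

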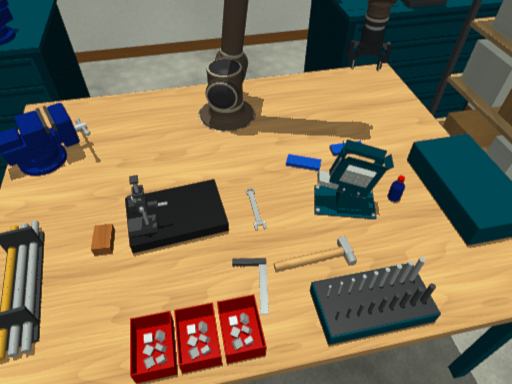

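View pics/side0.png

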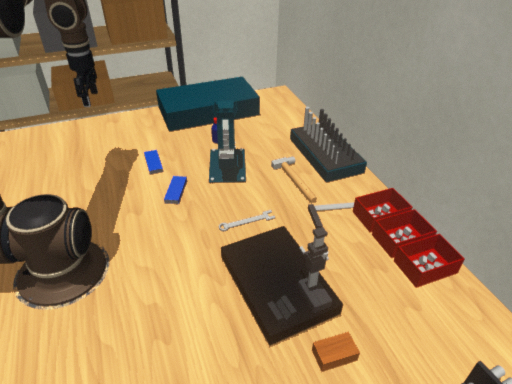

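Scene picture: the teal magazine is at about (347,195), with grey blanks in it. The surface plate is at (177,215), the gauge at (145,200), and loose blue decoy blanks at (303,162) and (337,149). In the side picture the magazine is at (227,165) and the plate at (280,280). Next I'll take enlarged crops of both.

Run:
```python
import cv2,numpy as np
a=cv2.imread("pics/scene0.png")[130:225,300:410]; b=cv2.imread("pics/side0.png")[95:190,185:265]
c=np.hstack([cv2.resize(a,None,fx=4.2,fy=4.2,interpolation=2),cv2.resize(b,None,fx=4.2,fy=4.2,interpolation=2)])
d=cv2.imread("pics/scene0.png")[170:255,115:235];e=cv2.imread("pics/side0.png")[195:345,210:360]
cv2.imwrite("pics/crop1.png",c);print(c.shape)
```

```text
(399, 798, 3)
```

View pics/crop1.png

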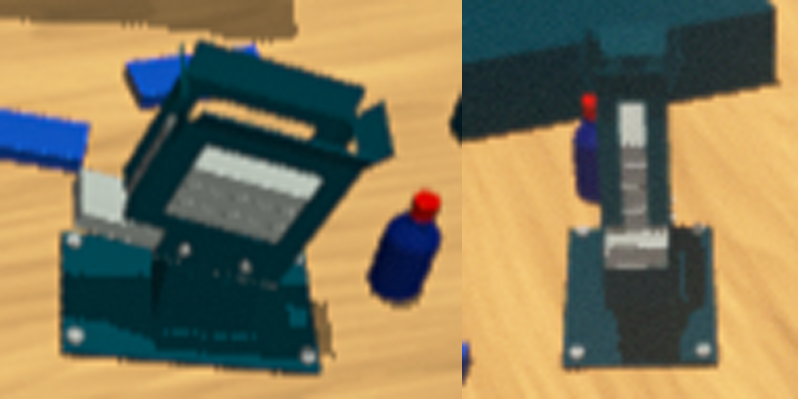

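Crop, left (scene): the blank's projecting end is bright grey at about (75–165,170–245), out to the left (-y) of the teal column. Right (side): its end face is at (604–668,250–268), facing the camera, with the base plate corners at (563,367) and (717,364). The lookalikes are the blue blanks at scene (303,162) and (337,149), and the upper grey blanks of the stack at (358,175). My choice is the bottom grey blank at scene (322,178).

```bash
cat > h.py <<'E'
from workcell import env
import numpy as np,cv2
from scipy.spatial.transform import Rotation as R
def ray(n,u,v,m=None):
    m=m or env.camera_model(n); T=np.array(m["world_to_cam"]); r=T[:3,:3]
    d=r.T@np.array([(u-m["cx"])/m["fx"],(v-m["cy"])/m["fy"],1]); return -r.T@T[:3,3],d
def onz(n,u,v,z,m=None):
    o,d=ray(n,u,v,m); return o+d*(z-o[2])/d[2]
def proj(n,p,m=None):
    m=m or env.camera_model(n); T=np.array(m["world_to_cam"]); q=T[:3,:3]@np.array(p)+T[:3,3]
    return np.array([m["fx"]*q[0]/q[2]+m["cx"],m["fy"]*q[1]/q[2]+m["cy"]])
E
python3 - <<'E'
from h import *
np.set_printoptions(precision=4,suppress=True)
sc=lambda x,y:(300+x/4.2-.4,130+y/4.2-.4); sd=lambda x,y:(185+(x-462)/4.2-.4,95+y/4.2-.4)
print("scene plate front-x+ , back-x+",onz("scene",*sc(62,354),0),onz("scene",*sc(320,374),0),"front-x-",onz("scene",*sc(62,235),.008))
print("side front",onz("side",*sd(563,368),0),onz("side",*sd(717,366),0),"back",onz("side",*sd(570,230),.008),onz("side",*sd(712,228),.008))
print("screws sc",[onz("scene",*sc(*p),.009) for p in[(74,335),(309,355),(74,240)]])
print("screws sd",[onz("side",*sd(*p),.009) for p in[(576,352),(703,350)]])
# triangulate blank's x- top outer corner etc
z=.095+.034*np.sin(np.radians(15))+.018*np.cos(np.radians(15));print(z)
print("blank end top corners",[onz("side",*sd(*p),z) for p in[(604,250),(668,250)]],[onz("scene",*sc(*p),z) for p in[(78,205),(80,168)]])
for n in["scene","side"]:
    im=cv2.imread(f"pics/{n}0.png"); m=(im.max(2)<60).astype(np.uint8)
    x0,y0,x1,y1=dict(scene=(115,165,240,260),side=(210,215,350,345))[n]
    k=np.zeros_like(m);k[y0:y1,x0:x1]=m[y0:y1,x0:x1]
    c=max(cv2.findContours(k,0,2)[0],key=cv2.contourArea); h=cv2.convexHull(c)
    print(n,cv2.contourArea(c),cv2.approxPolyDP(h,4,True)[:,0].tolist())
d=cv2.imread("pics/scene0.png")[165:260,115:240];e=cv2.imread("pics/side0.png")[200:345,210:350]
cv2.imwrite("pics/crop2.png",np.hstack([cv2.resize(d,(500,380)),cv2.resize(e,(300,311))[:380] if 0 else cv2.copyMakeBorder(cv2.resize(e,(300,311)),0,69,0,0,0)]))
E
```

```text
scene plate front-x+ , back-x+ [0.6032 0.192  0.    ] [0.664  0.3813 0.    ] front-x- [0.4881 0.229  0.008 ]
side front [0.483  0.2345 0.    ] [0.6032 0.1925 0.    ] back [0.543  0.4169 0.008 ] [0.6651 0.375  0.008 ]
screws sc [array([0.5937, 0.2039, 0.009 ]), array([0.6509, 0.3757, 0.009 ]), array([0.4965, 0.2365, 0.009 ])]
screws sd [array([0.4964, 0.2402, 0.009 ]), array([0.5958, 0.2059, 0.009 ])]
0.12118651240668893
blank end top corners [array([0.5188, 0.2164, 0.1212]), array([0.5656, 0.199 , 0.1212])] [array([0.5599, 0.2038, 0.1212]), array([0.5226, 0.2179, 0.1212])]
scene 4652.5 [[213, 180], [227, 230], [133, 252], [126, 207], [133, 188]]
side 7163.0 [[283, 227], [322, 261], [341, 305], [338, 313], [269, 343], [222, 248]]
```

View pics/crop2.png

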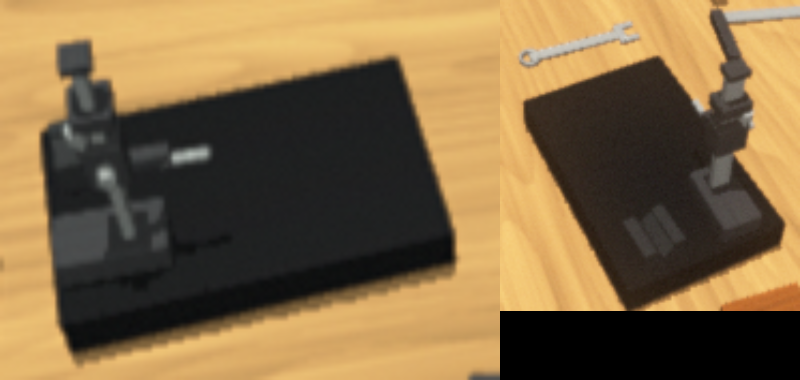

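Crop 2: the plate's clear half is on the right in the scene view, with top corners at about (214.5,179) and (228,224). The gauge and V-block are on the left half. Next I'll work out the plate frame and check reach.

```bash
cat >> h.py <<'E'
S,C=np.sin(np.radians(15)),np.cos(np.radians(15))
def hop(mouth,yaw):   # rotation matrix columns xh,yh,zh, origin
    c,s=np.cos(yaw),np.sin(yaw); xh=np.array([c*C,s*C,-S]); zh=np.array([c*S,s*S,C]); return np.column_stack([xh,np.cross(zh,xh),zh]),np.array(mouth)
def quat(z,y):
    z=z/np.linalg.norm(z); y=y/np.linalg.norm(y); return R.from_matrix(np.column_stack([np.cross(y,z),y,z])).as_quat()
E
python3 - <<'E'
from h import *
np.set_printoptions(precision=4,suppress=True)
print("scene top",[onz("scene",*p,.05) for p in[(214.1,179.3),(228,224.3),(130.5,246)]])
print("side top",[onz("side",*p,.05) for p in[(220.5,247.3),(283.2,226.3),(269.5,335)]])
H,o=hop([.5529,.2417,.095],np.radians(71.2))
pos=lambda x,z=.009:o+H@[x,0,z]
pd=np.array([0.,0,-1])
for sg in(1,-1):
    q=quat(H[:,0],sg*H[:,1])
    for x in(-.058,-.13,-.20,-.25): print(sg,x,pos(x),env.ik(pos(x),q))
    for p in([.42,.05,.21],[.42,.05,.30],[.42,0,.35]): print(p,env.ik(p,quat(pd,sg*H[:,1])))
E
```

```text
scene top [array([ 0.4261, -0.1112,  0.05  ]), array([ 0.6246, -0.0973,  0.05  ]), array([ 0.6437, -0.3889,  0.05  ])]
side top [array([ 0.4186, -0.1155,  0.05  ]), array([ 0.6132, -0.1014,  0.05  ]), array([ 0.4419, -0.4084,  0.05  ])]
1 -0.058 [0.5356 0.1909 0.1187] [-0.0278  0.2112 -0.9691 -0.4444  1.175  -0.6961]
1 -0.13 [0.5132 0.125  0.1373] [-0.1757  0.1445 -0.8835  0.0273  1.2687 -1.0351]
1 -0.2 [0.4914 0.061  0.1555] [-0.3263  0.1919 -0.7074  0.6646  1.309  -1.5636]
1 -0.25 [0.4758 0.0153 0.1684] [-0.4343  0.2814 -0.5786  1.0874  1.2888 -1.9613]
[0.42, 0.05, 0.21] [ 0.1185 -0.0487 -0.4281  1.1913  0.     -1.1242]
[0.42, 0.05, 0.3] [ 0.1185 -0.0667 -0.2472  1.3903  0.     -1.1242]
[0.42, 0, 0.35] [ 0.     -0.0677 -0.1388  1.4997  0.     -1.2427]
-1 -0.058 [0.5356 0.1909 0.1187] [-0.0278  0.2112 -0.9691 -0.4444  1.175   2.4455]
-1 -0.13 [0.5132 0.125  0.1373] [-0.1757  0.1445 -0.8835  0.0273  1.2687  2.1065]
-1 -0.2 [0.4914 0.061  0.1555] [-0.3263  0.1919 -0.7074  0.6646  1.309   1.578 ]
-1 -0.25 [0.4758 0.0153 0.1684] [-0.4343  0.2814 -0.5786  1.0874  1.2888  1.1802]
[0.42, 0.05, 0.21] [ 0.1185 -0.0487 -0.4281  1.1913  0.      2.0174]
[0.42, 0.05, 0.3] [ 0.1185 -0.0667 -0.2472  1.3903  0.      2.0174]
[0.42, 0, 0.35] [ 0.     -0.0677 -0.1388  1.4997  0.      1.8989]
```

Everything is reachable. The clear spot is about (0.5255,-0.176,0.05) and the plate's x axis about (0.07,-0.9975). I'll go to the pre-grasp pose by a retracted route and look with the wrist camera.

Run:
```python
from h import *
np.set_printoptions(precision=4,suppress=True)
H,o=hop([.5529,.2417,.095],np.radians(71.2))
q=quat(H[:,0],-H[:,1])
J=env.read_joint_pos()
d=quat(np.array([0,0,-1.]),-H[:,1])
env.movep([.12,.36,.40],env.read_eef_rot())
env.movep([.40,-.05,.36],d)
env.movep(o+H@[-.20,0,.009],q)
m=env.camera_model("wrist"); im=env.camera("wrist")
cv2.imwrite("pics/w1.png",im[:,:,::-1])
import json; m["world_to_cam"]=np.array(m["world_to_cam"]).tolist(); json.dump(m,open("w1.json","w"))
print(env.read_t(),env.read_tool_pos(),m)
for n,p in dict(tl=(-.034,.024,.018),tr=(-.034,-.024,.018),bl=(-.034,.024,0),br=(-.034,-.024,0)).items(): print(n,proj("wrist",o+H@p,m))
```

```text
3.8833 [0.4922 0.0612 0.1565] {'fx': 338.5258183850539, 'fy': 338.5258183850539, 'cx': 256.04954889475454, 'cy': 189.43756479851749, 'world_to_cam': [[0.9473557613186634, -0.3201789618652547, 0.001579200818248769, -0.4475139223094404], [-0.16835623606891612, -0.5023210199591737, -0.8481331090600599, 0.2960645356825226], [0.27234764414814394, 0.8032179189274005, -0.5297808371778775, -0.012208497901991447], [0.0, 0.0, 0.0, 1.0]]}
tl [221.4549 180.6535]
tr [287.9392 180.8183]
bl [222.1325 204.1774]
br [287.2161 204.3435]
```

View pics/w1.png

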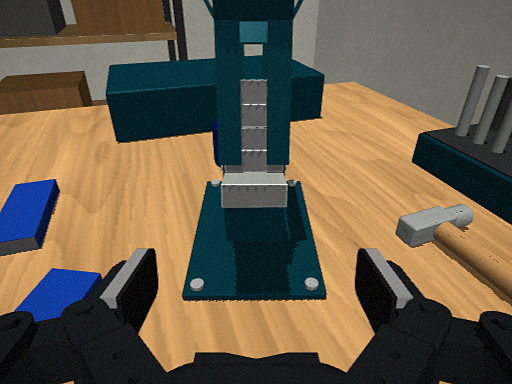

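The wrist view shows the projecting end face at about columns 221–287, rows 186–207, centred on the predicted column but a few rows lower. I'll measure those edges precisely.

Run:
```python
import cv2,numpy as np,json
from h import *
im=cv2.cvtColor(cv2.imread("pics/w1.png"),6).astype(int); b=cv2.imread("pics/w1.png")
print("col",im[162:214,230:280].mean(1).astype(int).tolist())
print("row195",im[192:203,212:232].mean(0).astype(int).tolist(),im[192:203,278:298].mean(0).astype(int).tolist())
for r in(174,178,220,293): 
  t=(b[r,:,2]<60)&(b[r,:,0]>b[r,:,2]+5); x=np.where(t[150:350])[0]+150; print(r,x.min(),x.max())
m=json.load(open("w1.json"))
H,o=hop([.5529,.2417,.095],np.radians(71.2))
for p in[(-.034,0,.018),(-.034,0,0),(0,0,.018),(-.034,0,.018)]: print(p,proj("wrist",o+H@p,m))
c=o-[0,0,.095]; X=np.array([np.cos(np.radians(71.2)),np.sin(np.radians(71.2)),0]);Y=np.array([-X[1],X[0],0])
for y in(.065,-.065): print(proj("wrist",c-.03*X+y*Y,m),proj("wrist",c+.17*X+y*Y+[0,0,.008],m))
```

```text
col [61, 59, 59, 80, 82, 80, 80, 80, 83, 100, 114, 170, 163, 162, 161, 161, 161, 161, 161, 161, 159, 163, 254, 97, 81, 82, 84, 84, 86, 88, 89, 90, 90, 89, 89, 90, 89, 90, 89, 89, 88, 89, 89, 90, 103, 70, 17, 22, 23, 23, 24, 24]
row195 [39, 40, 38, 39, 40, 39, 40, 37, 39, 103, 124, 85, 88, 89, 89, 88, 89, 90, 89, 90] [89, 89, 88, 90, 90, 89, 86, 107, 112, 59, 12, 17, 18, 19, 18, 17, 20, 17, 20, 33]
174 223 223Traceback (most recent call last):
  File "<stdin>", line 7, in <module>
    return umr_minimum(a, axis, None, out, keepdims, initial, where)
ValueError: zero-size array to reduction operation minimum which has no identity
```

The end's size and column match, with an offset of about 2.5 mm, which I'll apply. Next I approach, grip and draw the blank out.

Run:
```python
from h import *
np.set_printoptions(precision=4,suppress=True)
H,o=hop([.5518,.2393,.0942],np.radians(71.2)); q=quat(H[:,0],-H[:,1]); P=lambda x:o+H@[x,0,.009]
env.movep(P(-.15),q)
env.move_straight(P(-.056),q,max_speed=.06)
print(env.read_tool_pos(),P(-.056),env.read_ft_force())
env.move_gripper(0.0); env.hold(.3)
print("gap",env.read_finger_gap(),"F",env.read_grasp_force(),env.read_ft_force(),env.read_torque())
if env.read_finger_gap()>.45:
  x=-.056
  while x>-.2:
    x-=.016; env.move_straight(P(x),q,max_speed=.05); print(round(x,3),env.read_tool_pos()-P(x),env.read_finger_gap(),env.read_grasp_force(),env.read_ft_force())
env.hold(.3)
a=env.camera("scene");b=env.camera("side");w=env.camera("wrist")
c=np.hstack([cv2.resize(a[130:225,290:400],(330,285)),cv2.resize(b[95:190,180:275],(285,285))])
c=np.vstack([c,cv2.resize(w[60:360],(615,320))]); cv2.imwrite("pics/pull.png",c[:,:,::-1]); print(env.read_t())
```

```text
[0.5352 0.1901 0.1175] [0.5351 0.1903 0.1174] [-0.1388  0.7148  0.1847]
gap 0.5578465339859103 F 64.11809463053942 [-4.2742 -4.2293  2.3984] [-0.5691  0.3454  0.6457]
-0.072 [-0.0001  0.0005 -0.0001] 0.5556140139016281 66.4975655078888 [-0.268   4.5998 -0.4512]
-0.088 [-0.0002  0.0008 -0.0001] 0.5531178766052575 66.2946367263794 [ 0.4908  8.0572 -1.6804]
-0.104 [-0.0002  0.0002 -0.    ] 0.5542582470472696 67.13295221328735 [-2.3155  1.5918  0.8729]
-0.12 [-0.0002  0.0002 -0.    ] 0.5531300168361869 66.93166136741638 [-1.7166  3.8605  0.6987]
-0.136 [ 0.0001 -0.0003 -0.0001] 0.5570834793294582 67.760488986969 [-4.0483 -4.1125  2.6895]
-0.152 [ 0.0002 -0.0002 -0.0006] 0.5545473274601169 66.86514258384705 [ 1.0064 -0.4203 -3.6762]
-0.168 [ 0.0002  0.     -0.0003] 0.5521584605704474 66.86423420906067 [-0.2427  0.8127 -2.7195]
-0.184 [ 0.0002  0.0001 -0.0002] 0.5572477209006879 66.86398386955261 [-0.1917 -0.3185 -3.9956]
-0.2 [ 0.0002  0.0001 -0.0002] 0.5529439194922222 66.86420202255249 [-0.2099  0.7059 -3.7238]
11.4917
```

View pics/pull.png

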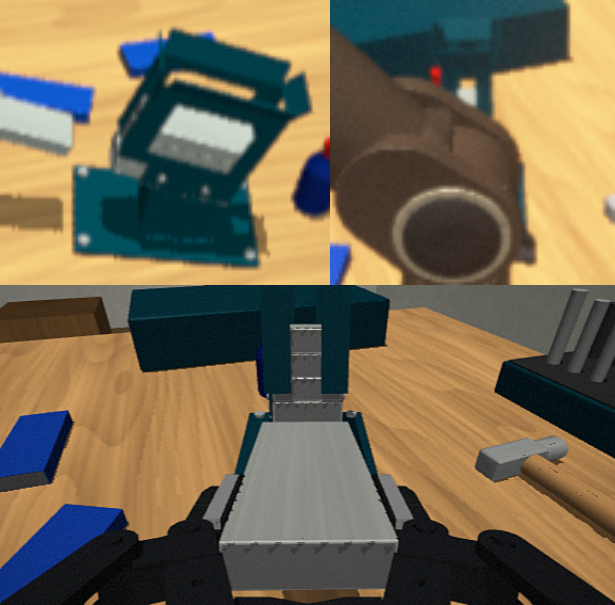

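The blank is out and held (its centre moved 144 mm, gap 0.553). The wrist view shows the stack behind it sitting one place lower, with blank 2 at the mouth floor. Next I turn the tool down and bring the blank above the clear spot.

Run:
```python
from h import *
np.set_printoptions(precision=4,suppress=True)
H,o=hop([.5518,.2393,.0942],np.radians(71.2)); q=quat(H[:,0],-H[:,1]); P=lambda x:o+H@[x,0,.009]
D=np.array([0,0,-1.]); qp=quat(D,np.array([.9975,.07,0]))
env.move_straight(P(-.25),q,max_speed=.1)
env.move_straight([.46,0,.34],quat(D,-H[:,1]),max_speed=.1)
env.move_straight([.5255,-.176,.32],qp,max_speed=.12)
env.move_straight([.5255,-.176,.215],qp,max_speed=.08)
env.hold(.4); print(env.read_t(),env.read_finger_gap(),env.read_ft_force(),env.read_tool_pos())
a=env.camera("scene");b=env.camera("side")
for n,im in(("scene",a),("side",b)):
  cv2.imwrite(f"pics/{n}_up.png",im[:,:,::-1]); print(proj(n,[.5255,-.176,.19]),proj(n,[.5255,-.176,.05]))
c=np.hstack([cv2.resize(a[90:260,110:260],(390,442)),cv2.resize(b[130:345,200:360],(390,524))[:442]])
cv2.imwrite("pics/up.png",c[:,:,::-1])
```

```text
17.6083 0.5540588440869613 [-0.1228  0.7865 -4.0243] [ 0.5255 -0.176   0.2151]
[193.6071 173.2045] [198.485  204.2169]
[266.2286 214.5344] [264.9161 252.4438]
```

View pics/up.png

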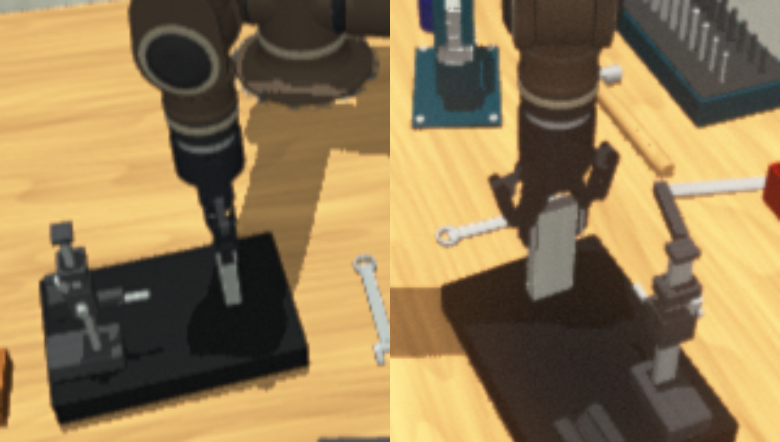

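The blank hangs upright over the clear half, in both the scene crop at (230,280) and the side crop at (555,250). I'll lower it in small steps until it touches.

Run:
```python
from h import *
np.set_printoptions(precision=3,suppress=True)
p=np.array([.5255,-.176,.215]); f0=np.mean([env.read_ft_force() for _ in range(5)],0)
t0=env.read_torque()
while p[2]>.185:
    p[2]-=.0006 if p[2]<.206 else .002
    env.move_straight(p,max_speed=.012); f=env.read_ft_force()-f0
    if abs(f[2])>1: print(p[2],f,env.read_torque()-t0)
    if f[2]>5: break
env.hold(.5); print(env.read_t(),p,env.read_tool_pos(),env.read_ft_force()-f0,env.read_torque()-t0,env.read_finger_gap())
b=env.camera("side");a=env.camera("scene")
c=np.hstack([cv2.resize(a[130:260,110:260],(450,390)),cv2.resize(b[190:300,220:319],(350,390))])
cv2.imwrite("pics/down.png",c[:,:,::-1])
```

```text
0.2038 [-1.372  0.036 -1.099] [0.035 0.028 0.06 ]
0.20140000000000005 [-0.785 -0.061 -1.346] [ 0.103 -0.006  0.048]
0.19720000000000013 [-2.649  0.058  5.327] [0.087 0.49  0.031]
23.0417 [ 0.525 -0.176  0.197] [ 0.526 -0.176  0.198] [-4.126 -0.903  9.502] [0.214 0.627 0.06 ] 0.5535591346312078
```

View pics/down.png

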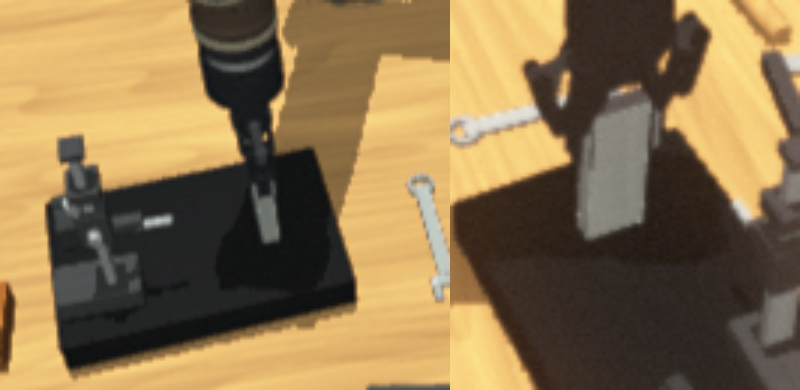

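Contact came at z = 0.197, exactly as predicted, and the blank stands flat at about 9 N. I'll let go slowly and retreat straight up.

Run:
```python
from h import *
np.set_printoptions(precision=3,suppress=True)
p=np.array([.5255,-.176,.1975])
for g in(.57,.59,.62,.66,.75,.9): env.move_gripper(g)
env.hold(.4); print(env.read_grasp_force(),env.read_finger_gap(),env.read_ft_force())
env.move_straight([p[0],p[1],.33],max_speed=.08)
env.movep([.40,.0,.38],env.read_eef_rot()); env.hold(.5)
b=env.camera("side");a=env.camera("scene")
c=np.hstack([cv2.resize(a[130:260,110:410],(600,260)),cv2.resize(b[190:320,220:320],(200,260))])
c=np.vstack([c,cv2.resize(b[85:215,180:380],(800,300))[:, :800]])
cv2.imwrite("pics/end.png",c[:,:,::-1]); print(env.read_t())
```

```text
0.0 0.9000826364267407 [-0.171 -0.49   0.435]
28.2417
```

View pics/end.png

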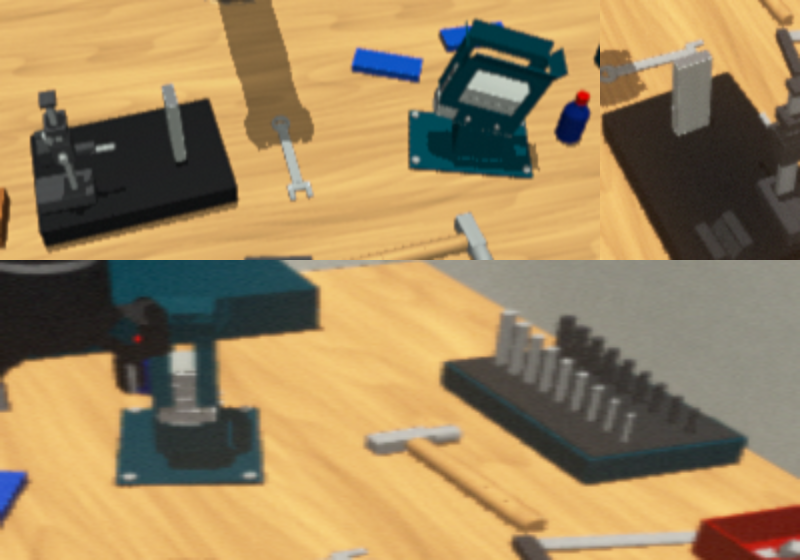

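The blank stands upright and let go at scene crop (175,125). As a last numeric check, I'll see how far forward blank 2 sits at the mouth, in the side view.

Run:
```python
from h import *
b=cv2.cvtColor(env.camera("side"),7).astype(int)
H,o=hop([.5518,.2393,.0942],np.radians(71.2))
for x in(.01,0,-.008,-.0155,-.034): print(x,"top",proj("side",o+H@[x,0,.018]).round(1),"bottom",proj("side",o+H@[x,0,0]).round(1))
b0=cv2.cvtColor(cv2.imread("pics/side0.png"),6).astype(int)
for im in(b0,b): print([(r,int(im[r,222:232].mean())) for r in range(138,164)])
```

```text
0.01 top [226.  149.2] bottom [226.2 154.2]
0 top [226.  150.1] bottom [226.1 155.2]
-0.008 top [225.9 150.9] bottom [226.1 156. ]
-0.0155 top [225.9 151.6] bottom [226.  156.7]
-0.034 top [225.7 153.5] bottom [225.9 158.6]
[(138, 89), (139, 95), (140, 87), (141, 84), (142, 85), (143, 87), (144, 96), (145, 102), (146, 85), (147, 85), (148, 92), (149, 113), (150, 156), (151, 188), (152, 189), (153, 170), (154, 118), (155, 108), (156, 109), (157, 114), (158, 115), (159, 60), (160, 49), (161, 49), (162, 49), (163, 49)]
[(138, 88), (139, 93), (140, 87), (141, 84), (142, 85), (143, 85), (144, 91), (145, 99), (146, 84), (147, 86), (148, 93), (149, 112), (150, 132), (151, 107), (152, 107), (153, 109), (154, 111), (155, 114), (156, 93), (157, 54), (158, 47), (159, 48), (160, 48), (161, 49), (162, 49), (163, 48)]
```

Blank 2's front edge sits within about 6 mm of the mouth plane, inside tolerance. I'm handing in.

```bash
python3 -c "
from workcell import env
print(env.close_job(),env.read_t())"
```

```text
the job is handed in; nothing more can be done
the job is handed in; nothing more can be done
```

The bottom blank is drawn out and stands upright, let go, over the clear spot on the granite; by the camera images the other four dropped one place and stayed in the magazine, and the job was handed in after about 28 s of the 70 s, with no verdict returned.

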